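# Clamp a square tube in the cam fixture

### The job

Lay the square steel tube in the nest of the cam clamp, flat on both rails and across both pairs of jaw pads, and let go of it. Then turn the crank anticlockwise (seen from above) until the follower rests on the cam's flat dwell, so that the clamp keeps its full grip on the tube when you let go of the crank. Leave the hammer, wire brush, angle plate and wrench where they are.

Things in the scene. Friction and masses are not known exactly. Their poses are not given: they have to be found in the camera images.
- tube: Loose piece of plain square steel tube, 30 x 30 mm outside, 120 mm long, 3 mm wall, about 0.28 kg, lying on the table. Origin at the centre of its underside; x along its length, z up.
- fixture: Cam clamp fixture, fixed to the table: base plate 150 (x) x 300 (y) x 10 mm (y from -65 to +235 mm), a closed grey cam housing (116 mm square, top 61 mm above the table) at one end, the nest at the other. Origin on the vertical cam axis at table height; z up, y points from the cam axis to the nest. The clamp closes in +y.
- nest (a point): Fixture point midway between open jaw and fixed stops, level with the rails' tops (22 mm above the table), 145 mm from the cam axis in y; axes as the fixture's. The tube's underside rests here, its length along x. Rails 16 mm wide at x = -38 and +38 mm. The 30 mm tube has 6 mm of play on either side before clamping.
- jaw: Moving steel yoke: cross bar with two prongs 18 mm wide at x = -38 and +38 mm (58 mm free between them for fingers, 40 mm deep) ending in the jaw pads, 27 to 47 mm above the table. Frame as the fixture's when open (pads then at y = 124 mm, 21 mm short of the nest point); moves along the fixture's y.
- crank (a joint): Crank angle, rad, about the vertical cam axis, growing anticlockwise seen from above. At 0 the arm points to the fixture's -x, at pi/2 to -y, at pi to +x. Starts between 0 and 0.5, clamp open. The cam is set on its shaft at any angle: the dwell begins at a crank angle that differs every time, between 1.8 and 2.9 rad, and is only 0.40 rad long.
- knob_mid (a point): Grip point on the axis of the crank's upright black knob, a cylinder 24 mm in diameter from 76 to 122 mm above the table; the point is 102 mm above the table, 60 mm from the cam axis. The knob spins freely on its pin, so a grip from above can keep its direction all the way round. Crank arm's top 75 mm, hub's top 77 mm above the table.
- hammer: Bystander: hammer with wooden handle, 300 mm long, lying along its x. Leave alone.
- wire_brush: Bystander: brush 200 mm long with dark wooden handle, lying along its x. Leave alone.
- angle_plate: Bystander: short dark steel angle, 80 mm long (x), with a 41 mm high upright flange. Leave alone.
- wrench: Bystander: wrench, 180 mm long, lying along its x. Leave alone.
- stops (a point): Fixture point midway between the faces of the two fixed stops, 37 mm above the table, 21 mm beyond the nest point in +y. The stops (18 mm wide, 26 mm deep, tops 50 mm above the table) stand at x = -38 and +38 mm; 58 mm between them is free for fingers. When clamped the tube lies against both.
- jaw_spring (a point): Point behind the yoke's cross bar, moving with the jaw, where it is sprung against the cam follower. The jaw moves about 12 mm, stops when the tube is against the stops, and the cam must still compress the spring by 6 mm (some 0.35 rad of crank) before the dwell. In the dwell the jaw presses with about 18 N.
- cam_axis (a point): Point on the cam axis at the housing's top. How the hidden cam feels at the knob: first friction only (1 to 2 N), then a rise of 1.2 rad pushing back with 7 to 11 N, growing to about 16 N just before the dwell (let go here, it springs back); in the dwell it drops to under 5 N and stays put; past the dwell it snaps open, cannot turn back and needs another full turn.
Not all that is in view belongs to the job. Several things have the shape of the tube; the one meant has the colours described above.

How it is judged (in metres and radians):
On the way, in this order (a step that is already met when the one before it is completed fails the run):
1. the tube lies in the nest, flat on the rails and across both pairs of pads, let go, before it is clamped (z of tube in the frame of nest between -0.004 and 0.004 m and x of tube in the frame of nest between -0.013 and 0.013 m and y of tube in the frame of nest between -0.012 and 0.012 m and angle between tube's own x axis and vertical above 1.5 rad and contact force between the fingers and tube below 0.5 N and contact force between jaw and tube below 5 N), for 0.2 s.
2. the clamp grips the tube with its full force (contact force between jaw and tube above 13 N), for 0.3 s.
At the end, for the whole second after the job is handed in: With the crank let go and at rest (under 0.05 rad/s), the jaw presses the tube with more than 13 N (only the dwell keeps that up), and the tube lies at rest on the rails (within 4 mm in height), against both fixed stops (within 3 mm, square to 0.05 rad) and centred along its length to 13 mm (contact force between jaw and tube above 13 N and z of tube in the frame of nest between -0.004 and 0.004 m and x of tube in the frame of nest between -0.013 and 0.013 m and y of tube in the frame of nest between 0.003 and 0.009 m and angle between the x axis of tube and the x axis of fixture, either way round below 0.05 rad and angle between tube's own x axis and vertical above 1.5 rad and linear speed of tube below 0.01 m/s and velocity of joint crank between -0.05 and 0.05 rad/s); the robot touches nothing.
It fails at once if a bystander is moved more than 20 mm (distance of any of hammer, wire_brush, angle_plate, wrench from where it was at the start of the episode above 0.02 m).
It also fails if it takes over 72 s, if anything falls off the work surface, if the arm or the gripper's body presses on something with over 40 N, if the wrist force passes 120 N, or if a joint passes its speed limit or range.

### The arm

A 6-joint arm with a two-finger parallel gripper is mounted at the origin on the work surface. World frame = base frame: x ahead of the robot, y to its left, z up, the work surface at z = 0. Lengths are in mm, angles in rad, forces in N, time in s.
With the tool pointing down it reaches from about 275 to 1000 mm from the base axis. Payload 8.4 kg.
Tool frame: the origin (TCP) lies at the very end of the fingers, on their centre line; the grasp point (between the pads) lies 19 mm behind it; z points along the fingers, y is the line along which they close (so a half turn about z gives the same grasp; the last joint's range is limited). The gripper opens to 85 mm and grips with 20 to 120 N. Pads are 22 mm wide; open, the fingers measure 114 mm over their backs; the gripper's body (76 mm by 85 mm) begins 54 mm behind the grasp point. The pads swing forward as they close: fully open they stand 13 mm farther back than shut.
Start: joints at [-1.231, 0.353, 1.633, -0, 1.155, -0.002], TCP at [209.488, -588.848, 231.281] pointing down, gripper open.
Joint ranges: [-2.63, 2.63], [-0.92, 2.1], [0.06, 2.66], [-1.3, 4.44], [0, 2.69], [-3.02, 3.02]. Speed limits (rad/s): [2.22, 2.22, 2.79, 3.14, 3.14, 3.14].

### API

Orientations are given as [roll, pitch, yaw] about the fixed x, y, z axes, in that order (R = Rz(yaw) Ry(pitch) Rx(roll)).
In Python, from rig import r, vision gives the robot as it stands. The module is installed in compiled form; this text tells all that it offers.
- The arm moves only by the tool play_rows, never from a script. Its argument "steps" is a list of rows, each an object with "delta_pos": the shift along the tool's x, y, z in cm, a list of three; "yaw": the turn about the tool's z in rad; "jaw": the opening in per cent of the stroke, from 0 (shut) to 100 (fully open). A call has exactly 8 rows; each row is the pose to reach, as a shift and turn from the pose commanded when the call began, along the tool's axes at that moment; what a row does not reach only later rows make up. A row lasts 1/10 s, in which the tool goes at most 50 mm and 8.59 degrees, less where a joint would pass 70% of its speed; a pose out of reach is approached as far as the arm can. A call with a gripper value outside its range is refused whole. The fingers move at their own pace and stop on an object; "grip_force" is the grip in N (left out, the last holds). Time passes only in rows, so rows that repeat a pose let the fingers close, or fill a call up. It gives the time, the measured TCP pose, the force, the opening and the grip force at its end, in the units of the state.
- r.sense(): the state, without advancing time (a new reading comes with each control period).
- vision.grab_frame(name): name is "scene" or "top"; returns (picture, depth): 384x512x3 uint8, red, green, blue; 384x512 float32, mm along the optical axis (not along the pixel's ray), 0 where there is no reading.
- vision.calibration(name): a dict with "mtx" (3x3 intrinsics, pixels), "k1" (the pictures are not rectified: a ray, as slopes to the right and down, at radius r is drawn at 1 + k1 r^2 times it, then the intrinsics apply), "extrinsics" (4x4, takes a point from camera to world coordinates). Camera axes: x right, y down, z forward; pixel columns grow to the right and rows downward; lengths in mm; the calibration is good to about 2 mm. A picture is of the moment at which its call begins. calibration takes no time and is no camera call.
- r.sign_off(): hands the job in; it is judged then, once.
Trained networks look in the newest picture that a camera, given by its name, has taken for a name from the list of things; names that differ only in an ending like _2 or _b are one class to them, and where a whole thing is asked for, a point or a joint stands for the part that bears it (a point fixed in the world has none). Each returns a list of dicts, best first, with "conf" (0 to 1); they miss things now and then, are a little off and sometimes report something else, mostly with a low value. They report only what shows in the picture. A call takes as long as a camera call. They do not tell look-alikes from the thing itself.
- vision.cut_out(camera, thing): "region" (384x512 bool, what is visible of it) and "uv" ([column, row] in pixels, amid what is visible of it).
- vision.landmark_of(camera, thing): "uv" ([column, row] in pixels: a listed point, or the origin of a listed thing).
The state is a dict: "clock": time; "qpos": joint angles; "qvel": joint speeds; "joint_efforts": joint torques, N m; "eef_pos": TCP position; "tcp_rot": TCP orientation; "contact_force": force on the tool from outside, world axes, zero at the start; "wrist_torque": the same for the moment, N m; "opening": opening from 0.0 (shut) to 1.0 (fully open); "grasp_force": force on a finger pad.
Only numpy, scipy, OpenCV 4.12 (cv2) and the standard library are available. Lean on these libraries where they do the work, as an engineer would, in place of code of your own. Each camera call takes 0.05 s, during which the arm holds its last target. There are 200 camera calls.

## Working session

There is one attempt and no reset: what is moved stays moved. The work goes in short steps, Python scripts to look and compute and a tool call to move; the robot and the scene stay as the last step left them, time stands still between calls to the robot, and variables do not carry over. Pictures are saved under pics/ and viewed, at most 10 in all, crops included, and the job is handed in when it is done.

Besides the shell and the picture viewer there is one more tool, called after ">>>" by a JSON object that holds its "method" and its "body", one argument or row to a line. play_rows: Moves the arm, as the interface text tells. Its arguments: {"type":"object","properties":{"steps":{"type":"array"},"grip_force":{"type":"number"}},"required":["steps"]}

```bash
mkdir -p pics
cat > h.py <<'E'
import numpy as np, cv2
from rig import r, vision
def ray(cam,uv):
    c=vision.calibration(cam);K=np.array(c["mtx"]);E=np.array(c["extrinsics"])
    d=np.array([(uv[0]-K[0,2])/K[0,0],(uv[1]-K[1,2])/K[1,1]]);s=d.copy()
    for _ in range(20): s=d/(1+c["k1"]*(s@s))
    v=E[:3,:3]@np.array([s[0],s[1],1.]);return E[:3,3],v
def atz(cam,uv,z):
    o,v=ray(cam,uv);return o+v*(z-o[2])/v[2]
def atd(cam,uv,d):
    o,v=ray(cam,uv);return o+v*d
E
python3 - <<'E'
from h import *
np.set_printoptions(precision=1,suppress=True)
for c in("top","scene"):
    p,d=vision.grab_frame(c);cv2.imwrite(f"pics/{c}0.png",cv2.cvtColor(p,cv2.COLOR_RGB2BGR));np.save(f"{c}0d.npy",d)
    print(c,np.array(vision.calibration(c)["extrinsics"])[:3,3])
    for t,z in (("tube",30),("fixture",0),("nest",22),("knob_mid",102),("stops",37),("cam_axis",61)):
        for q in vision.landmark_of(c,t)[:4]:print(t,round(q["conf"],2),np.array(q["uv"]),atz(c,q["uv"],z))
    for q in vision.cut_out(c,"tube")[:5]:print("cut",round(q["conf"],2),np.array(q["uv"]),q["region"].sum())
print(r.sense())
E
```

```text
top [ 396.9   -6.2 1249.4]
tube 0.91 [387.4 249.6] [ 376.5 -367.    30. ]
tube 0.77 [342.9 207.7] [ 488.1 -248.9   30. ]
tube 0.77 [324.9 270.2] [ 323.2 -198.8   30. ]
fixture 0.96 [229.3 182.8] [557.5  55.9   0. ]
nest 0.95 [178.1 171. ] [586.1 193.5  22. ]
nest 0.26 [203.6 169.6] [590.2 124.6  22. ]
knob_mid 0.62 [228.7 198.6] [504.5  51.9 102. ]
knob_mid 0.59 [226.5 179. ] [553.9  58.  102. ]
stops 0.74 [173.2 167.3] [593.8 204.5  37. ]
stops 0.49 [179.1 170.2] [586.  188.5  37. ]
cam_axis 0.66 [234.  176.2] [567.   40.8  61. ]
cut 0.69 [345.7 206.4] 557
cut 0.69 [323.6 268.5] 543
cut 0.58 [392.3 248.7] 589
cut 0.55 [226.8 188.4] 325
scene [1187.9 -709.  1009.4]
tube 0.85 [182.6 245.4] [ 517.6 -278.8   30. ]
tube 0.73 [124.5 244.6] [ 403.4 -390.9   30. ]
tube 0.66 [265.4 164.9] [450.9 120.3  30. ]
tube 0.64 [159.9 202.1] [ 343.6 -222.4   30. ]
fixture 0.61 [277.3 199.4] [563.7  55.    0. ]
fixture 0.2 [187.6 243.7] [ 502.3 -251.7    0. ]
nest 0.6 [313.6 173.8] [583.  205.4  22. ]
knob_mid 0.43 [265. 164.] [501.5  61.4 102. ]
stops 0.94 [319.3 170.9] [596.4 215.1  37. ]
cam_axis 0.96 [277.2 183.8] [557.5  56.9  61. ]
cam_axis 0.28 [312.4 175.3] [608.5 161.3  61. ]
cut 0.9 [120.9 243.2] 656
cut 0.9 [160.7 196.5] 393
cut 0.67 [182.9 238.1] 625
{'clock': 0.8, 'qpos': array([-1.2,  0.4,  1.6, -0. ,  1.2, -0. ]), 'qvel': array([ 0.,  0., -0., -0.,  0.,  0.]), 'joint_efforts': array([ -0. , -60.5, -34.2,  -0. ,   0. ,  -0. ]), 'eef_pos': array([ 209.5, -588.9,  231.3]), 'tcp_rot': array([3.1, 0. , 0.3]), 'contact_force': array([-0.7, -0.2, -0.1]), 'wrist_torque': array([ 0., -0.,  0.]), 'grasp_force': 0.0, 'opening': 1.0011051246059512}
```

View pics/top0.png

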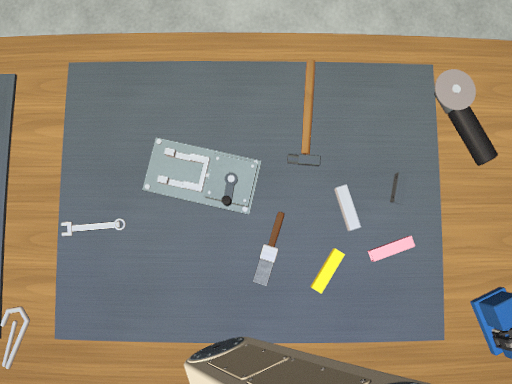

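View pics/scene0.png

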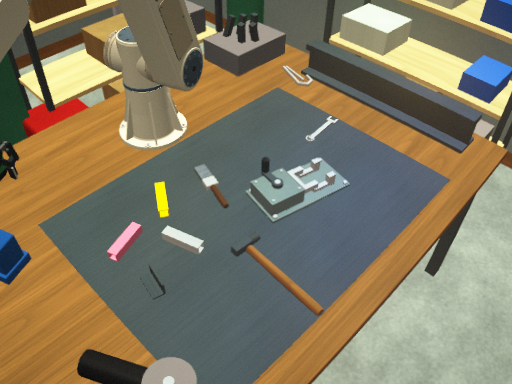

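Candidates in the top image: white-grey bar (346,207), yellow bar (327,271) and pink bar (391,248). The plain steel one is (346,207). I'll check it with a crop and measure.

Run:
```python
from h import *
np.set_printoptions(precision=1,suppress=True)
p=cv2.imread("pics/top0.png");d=np.load("top0d.npy")
a=cv2.resize(p[125:225,130:270],None,fx=4,fy=4,interpolation=cv2.INTER_CUBIC)
b=cv2.resize(p[175:245,325:375],None,fx=4,fy=4,interpolation=cv2.INTER_CUBIC)
im=np.zeros((400,780,3),np.uint8);im[:,:560]=a;im[:280,570:770]=b;cv2.imwrite("pics/crop1.png",im)
# height map
v,u=np.mgrid[125:245,130:375]
P=np.array([atd("top",(x,y),d[y,x]) for x,y in zip(u.ravel(),v.ravel())]);c=p[v.ravel(),u.ravel()]
P2=P
uu=u.ravel();vv=v.ravel()
# tube top
m=(P[:,2]>22)&(P[:,2]<40)&(uu>330)&(uu<365)&(vv>180)&(vv<235)
print("tube",m.sum(),np.median(P[m,2]),cv2.minAreaRect(P[m,:2].astype(np.float32)))
rg=(uu<268)&(vv<222)
for lo,hi,n in((5,80,"plate"),(55,69,"housing"),(85,135,"knob"),(70,80,"hub")):
    m=rg&(P[:,2]>lo)&(P[:,2]<hi)
    M=np.zeros(p.shape[:2],np.uint8);M[vv[m],uu[m]]=1
    n_,L,S,_=cv2.connectedComponentsWithStats(M);k=1+S[1:,4].argmax()
    m&=L[vv,uu]==k
    print(n,m.sum(),P[m].mean(0),cv2.minAreaRect(P[m,:2].astype(np.float32)))
```

```text
Traceback (most recent call last):
  File "h.py", line 11, in atd
    o,v=ray(cam,uv);return o+v*d
        ~~~^^^^^^^^
  File "h.py", line 4, in ray
    c=vision.calibration(cam);K=np.array(c["mtx"]);E=np.array(c["extrinsics"])
ValueError: time passes only in moves, steps and waits
```

View pics/crop1.png

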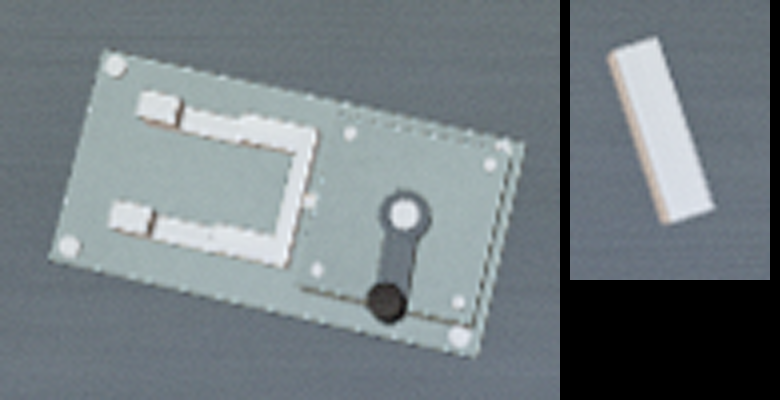

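The right crop shows a plain pale-steel bar, the same shade as the jaw, so it is the tube. The left crop shows the clamp open, with the knob at about crop (387,303) and the hub at (404,213).

```bash
cat > h.py <<'E'
import numpy as np, cv2, functools
from rig import r, vision
@functools.cache
def cal(cam):
    c=vision.calibration(cam);return np.array(c["mtx"]),np.array(c["extrinsics"]),c["k1"]
def pts(cam,uv,d=None,z=None):
    K,E,k=cal(cam);uv=np.atleast_2d(uv).astype(float)
    n=(uv-K[:2,2])/[K[0,0],K[1,1]];s=n.copy()
    for _ in range(20): s=n/(1+k*(s**2).sum(1,keepdims=True))
    v=np.c_[s,np.ones(len(s))]@E[:3,:3].T;o=E[:3,3]
    t=np.asarray(d,float) if d is not None else (z-o[2])/v[:,2]
    return o+v*t.reshape(-1,1)
E
python3 - <<'E'
from h import *
np.set_printoptions(precision=1,suppress=True)
p=cv2.imread("pics/top0.png");d=np.load("top0d.npy")
v,u=np.mgrid[125:245,130:375];uu=u.ravel();vv=v.ravel()
P=pts("top",np.c_[uu,vv],d[vv,uu])
m=(uu>330)&(uu<365)&(vv>180)&(vv<235)
m&=(P[:,2]>22)&(P[:,2]<40)
print("tube",m.sum(),np.median(P[m,2]),cv2.minAreaRect(P[m,:2].astype(np.float32)))
rg=(uu<268)&(vv<222)
for lo,hi,n in((6,200,"plate"),(55,69,"housing"),(85,135,"knob"),(70,83,"hub")):
    m=rg&(P[:,2]>lo)&(P[:,2]<hi)
    M=np.zeros(p.shape[:2],np.uint8);M[vv[m],uu[m]]=1
    n_,L,S,_=cv2.connectedComponentsWithStats(M);k=1+S[1:,4].argmax()
    m&=L[vv,uu]==k
    print(n,m.sum(),P[m].mean(0),np.median(P[m,2]),cv2.minAreaRect(P[m,:2].astype(np.float32)))
# plate corners, crop px/4+offset
cr=lambda x,y,z:pts("top",[(x/4+130-.4,y/4+125-.4)],z=z)[0]
for n,a in dict(c1=(103,50,10),c2=(524,145,10),c3=(476,357,10),c4=(49,260,10),knob=(387,303,122),hub=(404,214,77),s1=(160,108,50),s2=(132,218,50)).items():print(n,cr(*a))
print("tube",pts("top",[(325-.4+x/4,175-.4+y/4) for x,y in((610-570,50),(658-570,37),(716-570,209),(668-570,222))],z=30))
print(r.sense()["clock"],r.sense()["tcp_rot"])
E
```

```text
tube 508 29.76613959322981 ((490.3406982421875, -263.11126708984375), (117.7852783203125, 32.550628662109375), 18.285673141479492)
plate 5766 [572.6 127.8  33.7] 17.243116256822304 ((577.87158203125, 130.64227294921875), (301.1351623535156, 153.41920471191406), 77.59300231933594)
housing 1695 [561.2  49.3  60.8] 60.77005882452022 ((558.7982788085938, 49.97758483886719), (118.50057220458984, 116.59339904785156), 77.58930206298828)
knob 84 [498.2  57.6 119. ] 121.27438860238021 ((498.5765075683594, 58.27272415161133), (22.22314453125, 23.00743865966797), 5.898230075836182)
hub 231 [545.   50.5  75.9] 75.85392853764847 ((542.9451293945312, 53.24242401123047), (32.45143127441406, 62.65925598144531), 73.32339477539062)
c1 [682.4 261.2  10. ]
c2 [617.  -29.4  10. ]
c3 [472.2   2.6  10. ]
c4 [536.4 293.6  10. ]
knob [498.3  56.6 122. ]
hub [559.7  48.8  77. ]
s1 [633.8 213.1  50. ]
s2 [560.1 229.5  50. ]
tube [[ 543.3 -227.5   30. ]
 [ 552.2 -260.1   30. ]
 [ 437.1 -297.    30. ]
 [ 428.5 -264.5   30. ]]
0.8 [3.1 0.  0.3]
```

```bash
cat >> h.py <<'E'
from scipy.spatial.transform import Rotation as Ro
import sys
def goal(x,y,z,yaw):
    s=r.sense();R=Ro.from_euler("xyz",s["tcp_rot"]);e=np.array(s["eef_pos"])
    d=R.inv().apply(np.array([x,y,z])-e)/10
    w=np.arctan2(*R.as_matrix()[[1,0],0])
    print("t",round(s["clock"],2),"tcp",e.round(1),"rot",np.array(s["tcp_rot"]).round(3),"delta cm",d.round(2),"turn",round((w-yaw+np.pi)%(2*np.pi)-np.pi,3),"F",np.array(s["contact_force"]).round(1),"q6",round(s["qpos"][5],2),"open",round(s["opening"],3))
if __name__=="__main__":goal(*map(float,sys.argv[1:]))
E
python3 h.py 490.3 -262.5 90 .311
```

```text
t 0.8 tcp [ 209.5 -588.9  231.3] rot [3.142 0.    0.342] delta cm [ 37.39 -21.34  14.13] turn 0.031 F [-0.7 -0.2 -0.1] q6 -0.0 open 1.001
```

>>> {"method": "play_rows", "body": {
  "steps": [
    {"delta_pos":[4.7,-2.7,1.8],"yaw":0.0,"jaw":100},
    {"delta_pos":[9.4,-5.4,3.6],"yaw":0.01,"jaw":100},
    {"delta_pos":[14,-8,5.3],"yaw":0.02,"jaw":100},
    {"delta_pos":[18.7,-10.7,7],"yaw":0.03,"jaw":100},
    {"delta_pos":[23.4,-13.4,8.8],"yaw":0.03,"jaw":100},
    {"delta_pos":[28,-16,10.5],"yaw":0.03,"jaw":100},
    {"delta_pos":[32.7,-18.7,12.2],"yaw":0.03,"jaw":100},
    {"delta_pos":[36,-20.5,13.5],"yaw":0.03,"jaw":100}
  ],
  "grip_force": 40
}}

```text
clock: 1.6
eef_pos: [458.8, -299.1, 107.3]
tcp_rot: [3.141, -0.001, 0.312]
contact_force: [1.0, -0.8, 0.1]
opening: 1.0
grasp_force: 0.0
```

```bash
python3 h.py 490.3 -262.5 8 .311
```

```text
t 1.6 tcp [ 458.8 -299.1  107.3] rot [ 3.141e+00 -1.000e-03  3.120e-01] delta cm [ 4.11 -2.53  9.93] turn 0.001 F [ 1.  -0.8  0.1] q6 0.68 open 1.0
```

>>> {"method": "play_rows", "body": {
  "steps": [
    {"delta_pos":[1.4,-0.8,2],"yaw":0,"jaw":100},
    {"delta_pos":[1.4,-0.8,3],"yaw":0,"jaw":100},
    {"delta_pos":[1.4,-0.8,3],"yaw":0,"jaw":100},
    {"delta_pos":[1.4,-0.8,3],"yaw":0,"jaw":100},
    {"delta_pos":[1.4,-0.8,3],"yaw":0,"jaw":100},
    {"delta_pos":[1.4,-0.8,3],"yaw":0,"jaw":100},
    {"delta_pos":[1.4,-0.8,3],"yaw":0,"jaw":100},
    {"delta_pos":[1.4,-0.8,3],"yaw":0,"jaw":100}
  ]
}}

```text
clock: 2.4
eef_pos: [468.5, -289.1, 77.9]
tcp_rot: [3.141, -0.0, 0.311]
contact_force: [-0.1, 0.8, 0.3]
opening: 1.004
grasp_force: 0.0
```

```bash
python3 h.py 490.3 -262.5 8 .311
```

```text
t 2.4 tcp [ 468.5 -289.1   77.9] rot [ 3.141 -0.     0.311] delta cm [ 2.89 -1.86  6.99] turn 0.0 F [-0.1  0.8  0.3] q6 0.7 open 1.004
```

>>> {"method": "play_rows", "body": {
  "steps": [
    {"delta_pos":[2.9,-1.86,0],"yaw":0,"jaw":100},
    {"delta_pos":[2.9,-1.86,1],"yaw":0,"jaw":100},
    {"delta_pos":[2.9,-1.86,3],"yaw":0,"jaw":100},
    {"delta_pos":[2.9,-1.86,5],"yaw":0,"jaw":100},
    {"delta_pos":[2.9,-1.86,6.9],"yaw":0,"jaw":100},
    {"delta_pos":[2.9,-1.86,6.9],"yaw":0,"jaw":50},
    {"delta_pos":[2.9,-1.86,6.9],"yaw":0,"jaw":10},
    {"delta_pos":[2.9,-1.86,6.9],"yaw":0,"jaw":10}
  ],
  "grip_force": 40
}}

```text
clock: 3.2
eef_pos: [490.9, -262.5, 9.4]
tcp_rot: [3.141, -0.001, 0.312]
contact_force: [-1.0, -0.7, 0.0]
opening: 0.513
grasp_force: 0.0
```

```bash
python3 h.py 490.3 -262.5 8 .311
```

```text
t 3.2 tcp [ 490.9 -262.5    9.4] rot [ 3.141e+00 -1.000e-03  3.120e-01] delta cm [-0.05 -0.02  0.14] turn 0.001 F [-1.  -0.7  0. ] q6 0.77 open 0.513
```

Close, then lift.

>>> {"method": "play_rows", "body": {
  "steps": [
    {"delta_pos":[0,0,0],"yaw":0,"jaw":10},
    {"delta_pos":[0,0,0],"yaw":0,"jaw":10},
    {"delta_pos":[0,0,0],"yaw":0,"jaw":10},
    {"delta_pos":[0,0,0],"yaw":0,"jaw":10},
    {"delta_pos":[0,0,0],"yaw":0,"jaw":10},
    {"delta_pos":[0,0,-2],"yaw":0,"jaw":10},
    {"delta_pos":[0,0,-6],"yaw":0,"jaw":10},
    {"delta_pos":[0,0,-10],"yaw":0,"jaw":10}
  ]
}}

```text
clock: 4.0
eef_pos: [489.5, -261.6, 109.1]
tcp_rot: [-3.14, 0.001, 0.312]
contact_force: [0.6, 0.1, -3.2]
opening: 0.343
grasp_force: 40.3
```

```bash
python3 h.py 590.4 190.5 110 -.218
```

```text
t 4.0 tcp [ 489.5 -261.6  109.1] rot [-3.14e+00  1.00e-03  3.12e-01] delta cm [ 23.47 -39.93  -0.06] turn 0.53 F [ 0.6  0.1 -3.2] q6 0.77 open 0.343
```

>>> {"method": "play_rows", "body": {
  "steps": [
    {"delta_pos":[2,-3,-3],"yaw":0.1,"jaw":10},
    {"delta_pos":[4.7,-8,-5.5],"yaw":0.2,"jaw":10},
    {"delta_pos":[7.5,-12,-7],"yaw":0.3,"jaw":10},
    {"delta_pos":[10,-16,-8],"yaw":0.4,"jaw":10},
    {"delta_pos":[12.5,-20.5,-8],"yaw":0.5,"jaw":10},
    {"delta_pos":[15,-25,-8],"yaw":0.53,"jaw":10},
    {"delta_pos":[17.5,-29.5,-8],"yaw":0.53,"jaw":10},
    {"delta_pos":[20,-34,-8],"yaw":0.53,"jaw":10}
  ]
}}

```text
clock: 4.8
eef_pos: [572.9, 108.4, 188.7]
tcp_rot: [3.142, -0.0, -0.218]
contact_force: [1.0, -0.9, -3.0]
opening: 0.34
grasp_force: 40.4
```

```bash
python3 h.py 590.4 190.5 110 -.218
```

```text
t 4.8 tcp [572.9 108.4 188.7] rot [ 3.142 -0.    -0.218] delta cm [-0.07 -8.39  7.87] turn -0.0 F [ 1.  -0.9 -3. ] q6 1.97 open 0.34
```

>>> {"method": "play_rows", "body": {
  "steps": [
    {"delta_pos":[-0.1,-4,0],"yaw":0,"jaw":10},
    {"delta_pos":[-0.1,-8.4,0],"yaw":0,"jaw":10},
    {"delta_pos":[-0.1,-8.4,3],"yaw":0,"jaw":10},
    {"delta_pos":[-0.1,-8.4,6],"yaw":0,"jaw":10},
    {"delta_pos":[-0.1,-8.4,9],"yaw":0,"jaw":10},
    {"delta_pos":[-0.1,-8.4,9],"yaw":0,"jaw":10},
    {"delta_pos":[-0.1,-8.4,9],"yaw":0,"jaw":10},
    {"delta_pos":[-0.1,-8.4,9],"yaw":0,"jaw":10}
  ]
}}

```text
clock: 5.6
eef_pos: [591.5, 188.8, 100.3]
tcp_rot: [-3.14, -0.002, -0.218]
contact_force: [1.1, -0.0, -2.1]
opening: 0.342
grasp_force: 40.6
```

```bash
python3 h.py 590.4 190.5 31.5 -.218
python3 - <<'E'
from h import *
np.set_printoptions(precision=1,suppress=True)
p,d=vision.grab_frame("scene");p=cv2.cvtColor(p,cv2.COLOR_RGB2BGR)
for q in vision.landmark_of("scene","tube")[:4]:print(q["conf"],pts("scene",q["uv"],z=88)[0],q["uv"])
cv2.imwrite("pics/s1.png",cv2.resize(p[110:230,220:380],None,fx=5,fy=5,interpolation=cv2.INTER_CUBIC))
E
```

```text
t 5.6 tcp [591.5 188.8 100.3] rot [-3.14e+00 -2.00e-03 -2.18e-01] delta cm [-0.16 -0.13  6.88] turn -0.0 F [ 1.1 -0.  -2.1] q6 2.1 open 0.342
0.87 [605.7 194.5  88. ] [319.4, 163.2]
0.72 [ 402.1 -240.5   88. ] [164.8, 201.7]
0.65 [ 440.1 -405.5   88. ] [123.7, 241.6]
```

View pics/s1.png

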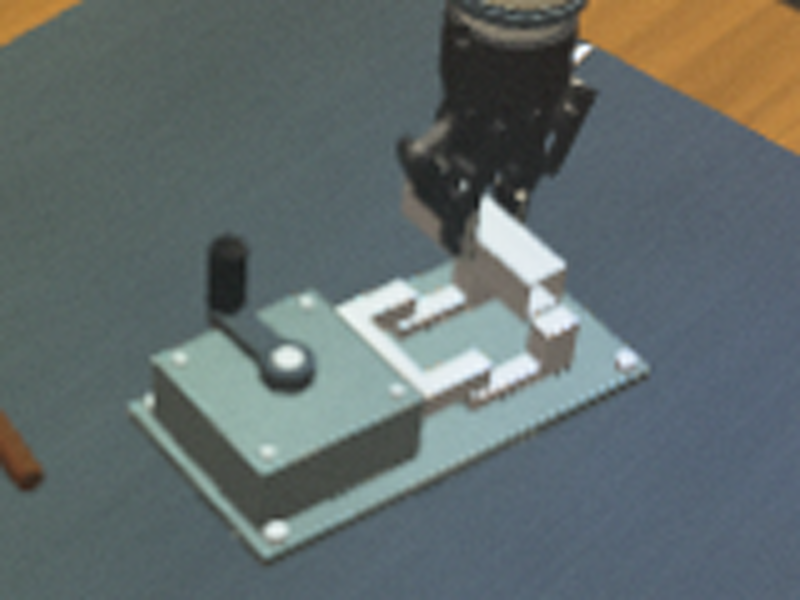

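The tube is held level over the nest: its visible end is at crop (565,265), the stop below it at (555,320), and the jaw is open. I'll check the overhang along x.

Run:
```python
from h import *
np.set_printoptions(precision=1,suppress=True)
p,d=vision.grab_frame("scene")
v,u=np.mgrid[110:230,220:380];uu=u.ravel();vv=v.ravel()
P=pts("scene",np.c_[uu,vv],d[vv,uu])
f=lambda Q:np.c_[(Q[:,:2]-[590.4,190.5])@np.array([[.976,.2165],[-.2165,.976]]),Q[:,2]]
c=p[vv,uu].astype(int).min(1)
F=f(P);m=(F[:,2]>85)&(F[:,2]<126)&(abs(F[:,1])<20)&(F[:,0]>15)&(F[:,0]<90)
print(m.sum(),F[m].min(0),F[m].max(0))
mt=m&(F[:,2]>117);print(F[mt].max(0),F[mt].min(0),np.median(F[mt,2]))
s=(F[:,2]>46)&(F[:,2]<54)&(F[:,0]>20)&(F[:,0]<60)&(F[:,1]>0)&(F[:,1]<60);print("stop",s.sum(),F[s].min(0),F[s].max(0),F[s].mean(0))
print(f(pts("scene",[(333,163)],z=121)))
```

```text
233 [ 15.  -19.   89.8] [ 65.8  19.3 124.9]
[ 64.7  19.3 124.9] [ 15.  -19.  117.3] 120.92009276769664
stop 29 [30.6 20.7 47.5] [51.8 47.  53.6] [41.1 31.5 50.6]
[[ 62.4  15.2 121. ]]
```

>>> {"method": "play_rows", "body": {
  "steps": [
    {"delta_pos":[-0.2,-0.1,2],"yaw":0,"jaw":10},
    {"delta_pos":[-0.2,-0.1,4],"yaw":0,"jaw":10},
    {"delta_pos":[-0.2,-0.1,5.5],"yaw":0,"jaw":10},
    {"delta_pos":[-0.2,-0.1,6.3],"yaw":0,"jaw":10},
    {"delta_pos":[-0.2,-0.1,6.7],"yaw":0,"jaw":10},
    {"delta_pos":[-0.2,-0.1,6.9],"yaw":0,"jaw":10},
    {"delta_pos":[-0.2,-0.1,6.9],"yaw":0,"jaw":10},
    {"delta_pos":[-0.2,-0.1,6.9],"yaw":0,"jaw":10}
  ]
}}

```text
clock: 6.55
eef_pos: [588.5, 190.0, 31.6]
tcp_rot: [3.141, 0.0, -0.218]
contact_force: [-7.5, -2.9, 15.9]
opening: 0.342
grasp_force: 42.9
```

```bash
python3 h.py 590.4 190.5 31 -.218
```

```text
t 6.55 tcp [588.5 190.   31.6] rot [ 3.141  0.    -0.218] delta cm [ 0.17 -0.09  0.06] turn -0.0 F [-7.5 -2.9 15.9] q6 2.1 open 0.342
```

>>> {"method": "play_rows", "body": {
  "steps": [
    {"delta_pos":[0,0,-0.1],"yaw":0,"jaw":34},
    {"delta_pos":[0,0,-0.1],"yaw":0,"jaw":50},
    {"delta_pos":[0,0,-0.1],"yaw":0,"jaw":65},
    {"delta_pos":[0,0,-0.1],"yaw":0,"jaw":65},
    {"delta_pos":[0,0,-0.1],"yaw":0,"jaw":65},
    {"delta_pos":[0,0,-3],"yaw":0,"jaw":65},
    {"delta_pos":[0,0,-8],"yaw":0,"jaw":65},
    {"delta_pos":[0,0,-13],"yaw":0,"jaw":65}
  ]
}}

```text
clock: 7.35
eef_pos: [587.9, 189.8, 160.1]
tcp_rot: [3.14, 0.002, -0.218]
contact_force: [1.1, 1.0, -0.5]
opening: 0.649
grasp_force: 0.0
```

```bash
python3 h.py 498.4 57.5 150 -.218
python3 - <<'E'
from h import *
np.set_printoptions(precision=1,suppress=True)
p,d=vision.grab_frame("scene")
v,u=np.mgrid[110:230,220:380];uu=u.ravel();vv=v.ravel()
P=pts("scene",np.c_[uu,vv],d[vv,uu])
f=lambda Q:np.c_[(Q[:,:2]-[590.4,190.5])@np.array([[.976,.2165],[-.2165,.976]]),Q[:,2]]
F=f(P);m=(F[:,2]>47)&(F[:,2]<57)&(F[:,1]<18)&(F[:,1]>-18)&(abs(F[:,0])<90)
print("tube",m.sum(),F[m].min(0),F[m].max(0),np.median(F[m],0),cv2.minAreaRect(F[m,:2].astype(np.float32)))
cv2.imwrite("pics/s2.png",cv2.cvtColor(cv2.resize(p[110:230,220:380],None,fx=5,fy=5,interpolation=cv2.INTER_CUBIC),cv2.COLOR_RGB2BGR))
E
```

```text
t 7.35 tcp [587.9 189.8 160.1] rot [ 3.14e+00  2.00e-03 -2.18e-01] delta cm [-5.87 14.85  1.04] turn -0.0 F [ 1.1  1.  -0.5] q6 2.1 open 0.649
tube 266 [-63.5 -17.1  47.1] [61.  17.3 57. ] [ 3.1 -1.9 53.7] ((-1.3979034423828125, 0.8656749725341797), (34.206661224365234, 124.05863189697266), 88.35064697265625)
```

View pics/s2.png

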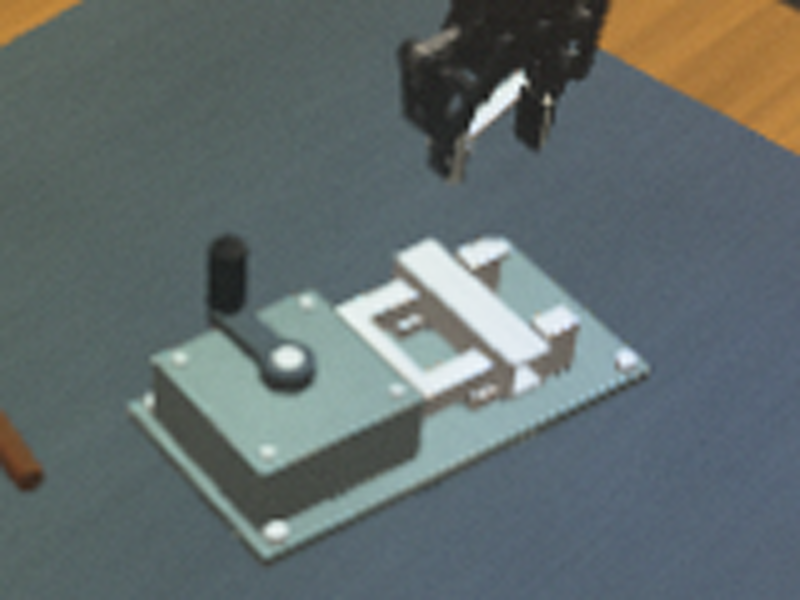

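The tube lies across both rails and pads at crop (400–550, 240–365), top at about 52 mm, centred and square. Now the crank knob.

>>> {"method": "play_rows", "body": {
  "steps": [
    {"delta_pos":[-1.5,3.8,0],"yaw":0,"jaw":65},
    {"delta_pos":[-3,7.6,0],"yaw":0,"jaw":65},
    {"delta_pos":[-4.5,11.4,0],"yaw":0,"jaw":65},
    {"delta_pos":[-5.9,14.9,0],"yaw":0,"jaw":65},
    {"delta_pos":[-5.9,14.9,0],"yaw":0,"jaw":65},
    {"delta_pos":[-5.9,14.9,3],"yaw":0,"jaw":65},
    {"delta_pos":[-5.9,14.9,5.5],"yaw":0,"jaw":65},
    {"delta_pos":[-5.9,14.9,7.5],"yaw":0,"jaw":65}
  ]
}}

```text
clock: 8.2
eef_pos: [499.1, 57.6, 83.4]
tcp_rot: [-3.141, -0.0, -0.218]
contact_force: [0.2, 0.3, 0.0]
opening: 0.652
grasp_force: 0.0
```

```bash
python3 h.py 498.4 57.5 84 -.218
```

```text
t 8.2 tcp [499.1  57.6  83.4] rot [-3.141 -0.    -0.218] delta cm [-0.07  0.02 -0.06] turn -0.0 F [0.2 0.3 0. ] q6 1.9 open 0.652
```

>>> {"method": "play_rows", "body": {
  "steps": [
    {"delta_pos":[-0.05,0,-0.1],"yaw":0,"jaw":45},
    {"delta_pos":[-0.05,0,-0.1],"yaw":0,"jaw":10},
    {"delta_pos":[-0.05,0,-0.1],"yaw":0,"jaw":10},
    {"delta_pos":[-0.05,0,-0.1],"yaw":0,"jaw":10},
    {"delta_pos":[-0.05,0,-0.1],"yaw":0,"jaw":10},
    {"delta_pos":[-0.05,0,-0.1],"yaw":0,"jaw":10},
    {"delta_pos":[-0.05,0,-0.1],"yaw":0,"jaw":10},
    {"delta_pos":[-0.05,0,-0.1],"yaw":0,"jaw":10}
  ],
  "grip_force": 30
}}

```text
clock: 9.0
eef_pos: [498.9, 57.5, 86.0]
tcp_rot: [-3.141, -0.001, -0.218]
contact_force: [0.8, 1.4, 1.1]
opening: 0.276
grasp_force: 30.9
```

```bash
cat > c.py <<'E'
# crank moves: python3 c.py phi1 [phi2..] -> deltas from the sensed pose along the circle
from h import *
C=np.array([559.,49.]);th=-.218;Rr=60.
Rf=np.array([[np.cos(th),-np.sin(th)],[np.sin(th),np.cos(th)]])
s=r.sense();R=Ro.from_euler("xyz",s["tcp_rot"]);e=np.array(s["eef_pos"])
f=Rf.T@(e[:2]-C);phi=np.arctan2(-f[1],-f[0])
F=Rf.T@np.array(s["contact_force"][:2])
t=np.array([np.sin(phi),-np.cos(phi)]);n=-np.array([np.cos(phi),np.sin(phi)])
print("t",round(s["clock"],2),"phi",round(phi,3),"rad",round(np.hypot(*f),1),"F tang",round(F@t,1),"F out",round(F@n,1),"Fz",round(s["contact_force"][2],1),"z",e[2].round(1),"open",round(s["opening"],2))
for a in map(float,sys.argv[1:]):
    w=C+Rf@(-Rr*np.array([np.cos(a),np.sin(a)]))
    print(a,(R.inv().apply(np.r_[w,e[2]]-e)/10).round(2))
E
python3 c.py .2 .3 .4 .5 .6 .7 .8 .9
```

```text
t 9.0 phi 0.077 rad 60.7 F tang -1.5 F out -0.6 Fz 1.1 z 86.0 open 0.28
0.2 [ 0.18  0.72 -0.  ]
0.3 [ 0.32  1.31 -0.  ]
0.4 [ 0.53  1.87 -0.  ]
0.5 [ 0.79  2.41 -0.  ]
0.6 [ 1.11  2.92 -0.  ]
0.7 [1.47 3.4  0.  ]
0.8 [1.88 3.84 0.  ]
0.9 [2.33 4.23 0.  ]
```

>>> {"method": "play_rows", "body": {
  "steps": [
    {"delta_pos":[0.18,0.72,0],"yaw":0,"jaw":10},
    {"delta_pos":[0.32,1.31,0],"yaw":0,"jaw":10},
    {"delta_pos":[0.53,1.87,0],"yaw":0,"jaw":10},
    {"delta_pos":[0.79,2.41,0],"yaw":0,"jaw":10},
    {"delta_pos":[1.11,2.92,0],"yaw":0,"jaw":10},
    {"delta_pos":[1.47,3.4,0],"yaw":0,"jaw":10},
    {"delta_pos":[1.88,3.84,0],"yaw":0,"jaw":10},
    {"delta_pos":[2.33,4.23,0],"yaw":0,"jaw":10}
  ]
}}

```text
clock: 9.8
eef_pos: [512.3, 10.8, 85.9]
tcp_rot: [-3.141, -0.001, -0.218]
contact_force: [0.1, 4.0, 6.0]
opening: 0.27
grasp_force: 31.4
```

```bash
python3 c.py .95 1.05 1.15 1.25 1.35 1.45 1.55 1.65
```

```text
t 9.8 phi 0.904 rad 60.3 F tang -3.0 F out -2.6 Fz 6.0 z 85.9 open 0.27
0.95 [0.24 0.14 0.  ]
1.05 [0.75 0.46 0.  ]
1.15 [1.28 0.74 0.  ]
1.25 [1.84 0.95 0.  ]
1.35 [2.42 1.11 0.  ]
1.45 [3.01 1.21 0.  ]
1.55 [3.61 1.26 0.  ]
1.65 [4.21 1.24 0.  ]
```

>>> {"method": "play_rows", "body": {
  "steps": [
    {"delta_pos":[0.24,0.14,0],"yaw":0,"jaw":10},
    {"delta_pos":[0.75,0.46,0],"yaw":0,"jaw":10},
    {"delta_pos":[1.28,0.74,0],"yaw":0,"jaw":10},
    {"delta_pos":[1.84,0.95,0],"yaw":0,"jaw":10},
    {"delta_pos":[2.42,1.11,0],"yaw":0,"jaw":10},
    {"delta_pos":[3.01,1.21,0],"yaw":0,"jaw":10},
    {"delta_pos":[3.01,1.21,0],"yaw":0,"jaw":10},
    {"delta_pos":[3.01,1.21,0],"yaw":0,"jaw":10}
  ]
}}

```text
clock: 10.6
eef_pos: [537.3, -6.9, 85.9]
tcp_rot: [-3.141, 0.003, -0.219]
contact_force: [-7.5, 6.4, 12.1]
opening: 0.269
grasp_force: 32.2
```

```bash
python3 c.py 1.5 1.55 1.6 1.65 1.7
```

```text
t 10.6 phi 1.419 rad 59.9 F tang -9.3 F out -3.3 Fz 12.1 z 85.9 open 0.27
1.5 [ 0.48  0.06 -0.  ]
1.55 [ 0.78  0.07 -0.  ]
1.6 [ 1.08  0.07 -0.  ]
1.65 [ 1.38  0.05 -0.  ]
1.7 [ 1.68  0.02 -0.  ]
```

>>> {"method": "play_rows", "body": {
  "steps": [
    {"delta_pos":[0.48,0.06,0],"yaw":0,"jaw":10},
    {"delta_pos":[0.78,0.07,0],"yaw":0,"jaw":10},
    {"delta_pos":[1.08,0.07,0],"yaw":0,"jaw":10},
    {"delta_pos":[1.38,0.05,0],"yaw":0,"jaw":10},
    {"delta_pos":[1.68,0.02,0],"yaw":0,"jaw":10},
    {"delta_pos":[1.68,0.02,0],"yaw":0,"jaw":10},
    {"delta_pos":[1.68,0.02,0],"yaw":0,"jaw":10},
    {"delta_pos":[1.68,0.02,0],"yaw":0,"jaw":10}
  ],
  "grip_force": 50
}}

```text
clock: 11.4
eef_pos: [552.8, -10.5, 85.9]
tcp_rot: [-3.141, 0.005, -0.219]
contact_force: [-10.4, 7.3, 14.7]
opening: 0.27
grasp_force: 48.2
```

```bash
python3 c.py 1.75 1.8 1.85 1.9 1.95
```

```text
t 11.4 phi 1.685 rad 59.8 F tang -11.1 F out -6.2 Fz 14.7 z 85.9 open 0.27
1.75 [ 0.39 -0.04 -0.  ]
1.8 [ 0.68 -0.1  -0.  ]
1.85 [ 0.97 -0.17 -0.  ]
1.9 [ 1.26 -0.26 -0.01]
1.95 [ 1.54 -0.37 -0.01]
```

>>> {"method": "play_rows", "body": {
  "steps": [
    {"delta_pos":[0.39,-0.04,0],"yaw":0,"jaw":10},
    {"delta_pos":[0.68,-0.1,0],"yaw":0,"jaw":10},
    {"delta_pos":[0.97,-0.17,0],"yaw":0,"jaw":10},
    {"delta_pos":[0.97,-0.17,0],"yaw":0,"jaw":10},
    {"delta_pos":[0.97,-0.17,0],"yaw":0,"jaw":10},
    {"delta_pos":[0.97,-0.17,0],"yaw":0,"jaw":10},
    {"delta_pos":[0.97,-0.17,0],"yaw":0,"jaw":10},
    {"delta_pos":[0.97,-0.17,0],"yaw":0,"jaw":10}
  ]
}}

```text
clock: 12.2
eef_pos: [562.1, -10.7, 85.9]
tcp_rot: [-3.141, 0.006, -0.219]
contact_force: [-11.7, 8.6, 17.5]
opening: 0.265
grasp_force: 48.4
```

```bash
python3 c.py 1.9 1.95 2.0 2.05
```

```text
t 12.2 phi 1.841 rad 59.8 F tang -11.2 F out -9.2 Fz 17.5 z 85.9 open 0.27
1.9 [ 0.34 -0.09 -0.  ]
1.95 [ 0.62 -0.19 -0.  ]
2.0 [ 0.9  -0.31 -0.  ]
2.05 [ 1.17 -0.44 -0.01]
```

>>> {"method": "play_rows", "body": {
  "steps": [
    {"delta_pos":[0.34,-0.12,-0.03],"yaw":0,"jaw":10},
    {"delta_pos":[0.6,-0.24,-0.05],"yaw":0,"jaw":10},
    {"delta_pos":[0.86,-0.37,-0.05],"yaw":0,"jaw":10},
    {"delta_pos":[0.86,-0.37,-0.05],"yaw":0,"jaw":10},
    {"delta_pos":[0.86,-0.37,-0.05],"yaw":0,"jaw":10},
    {"delta_pos":[0.86,-0.37,-0.05],"yaw":0,"jaw":10},
    {"delta_pos":[0.86,-0.37,-0.05],"yaw":0,"jaw":10},
    {"delta_pos":[0.86,-0.37,-0.05],"yaw":0,"jaw":10}
  ]
}}

```text
clock: 13.0
eef_pos: [570.3, -9.6, 85.9]
tcp_rot: [3.141, 0.007, -0.218]
contact_force: [-14.3, 5.6, 15.8]
opening: 0.273
grasp_force: 48.4
```

```bash
sed -i 's/Rr=60./Rr=59.5/' c.py; python3 c.py 2.05 2.1 2.15
```

```text
t 13.0 phi 1.979 rad 59.7 F tang -13.0 F out -8.2 Fz 15.8 z 85.9 open 0.27
2.05 [ 0.37 -0.2  -0.  ]
2.1 [ 0.63 -0.34 -0.01]
2.15 [ 0.89 -0.5  -0.01]
```

>>> {"method": "play_rows", "body": {
  "steps": [
    {"delta_pos":[0.3,-0.16,-0.05],"yaw":0,"jaw":10},
    {"delta_pos":[0.63,-0.36,-0.05],"yaw":0,"jaw":10},
    {"delta_pos":[0.63,-0.36,-0.05],"yaw":0,"jaw":10},
    {"delta_pos":[0.63,-0.36,-0.05],"yaw":0,"jaw":10},
    {"delta_pos":[0.63,-0.36,-0.05],"yaw":0,"jaw":10},
    {"delta_pos":[0.63,-0.36,-0.05],"yaw":0,"jaw":10},
    {"delta_pos":[0.63,-0.36,-0.05],"yaw":0,"jaw":10},
    {"delta_pos":[0.63,-0.36,-0.05],"yaw":0,"jaw":10}
  ]
}}

```text
clock: 13.8
eef_pos: [576.1, -8.1, 85.9]
tcp_rot: [3.139, 0.01, -0.218]
contact_force: [-16.4, 1.0, 14.5]
opening: 0.273
grasp_force: 48.4
```

```bash
python3 c.py 2.15 2.2 2.25
```

```text
t 13.8 phi 2.08 rad 59.6 F tang -15.4 F out -5.6 Fz 14.5 z 85.9 open 0.27
2.15 [ 0.35 -0.23 -0.  ]
2.2 [ 0.6  -0.39 -0.01]
2.25 [ 0.83 -0.58 -0.01]
```

>>> {"method": "play_rows", "body": {
  "steps": [
    {"delta_pos":[0.3,-0.2,-0.05],"yaw":0,"jaw":10},
    {"delta_pos":[0.55,-0.38,-0.05],"yaw":0,"jaw":10},
    {"delta_pos":[0.55,-0.38,-0.05],"yaw":0,"jaw":10},
    {"delta_pos":[0.55,-0.38,-0.05],"yaw":0,"jaw":10},
    {"delta_pos":[0.55,-0.38,-0.05],"yaw":0,"jaw":10},
    {"delta_pos":[0.55,-0.38,-0.05],"yaw":0,"jaw":10},
    {"delta_pos":[0.55,-0.38,-0.05],"yaw":0,"jaw":10},
    {"delta_pos":[0.55,-0.38,-0.05],"yaw":0,"jaw":10}
  ]
}}

```text
clock: 14.6
eef_pos: [581.8, -6.0, 86.0]
tcp_rot: [3.138, 0.01, -0.218]
contact_force: [-16.0, -0.9, 11.8]
opening: 0.273
grasp_force: 48.4
```

```bash
python3 c.py 2.25 2.3 2.35
```

```text
t 14.6 phi 2.181 rad 59.5 F tang -15.1 F out -5.3 Fz 11.8 z 86.0 open 0.27
2.25 [ 0.33 -0.25 -0.  ]
2.3 [ 0.55 -0.44 -0.01]
2.35 [ 0.77 -0.65 -0.01]
```

>>> {"method": "play_rows", "body": {
  "steps": [
    {"delta_pos":[0.3,-0.22,-0.05],"yaw":0,"jaw":10},
    {"delta_pos":[0.5,-0.42,-0.05],"yaw":0,"jaw":10},
    {"delta_pos":[0.5,-0.42,-0.05],"yaw":0,"jaw":10},
    {"delta_pos":[0.5,-0.42,-0.05],"yaw":0,"jaw":10},
    {"delta_pos":[0.5,-0.42,-0.05],"yaw":0,"jaw":10},
    {"delta_pos":[0.5,-0.42,-0.05],"yaw":0,"jaw":10},
    {"delta_pos":[0.5,-0.42,-0.05],"yaw":0,"jaw":10},
    {"delta_pos":[0.5,-0.42,-0.05],"yaw":0,"jaw":10}
  ]
}}

```text
clock: 15.4
eef_pos: [589.7, -2.0, 86.1]
tcp_rot: [3.141, 0.007, -0.218]
contact_force: [-6.9, 4.6, -0.3]
opening: 0.267
grasp_force: 48.9
```

```bash
python3 c.py 2.3 2.35 2.4 2.45
```

```text
t 15.4 phi 2.331 rad 59.5 F tang -3.5 F out -7.6 Fz -0.3 z 86.1 open 0.27
2.3 [-0.13  0.12  0.  ]
2.35 [ 0.08 -0.08 -0.  ]
2.4 [ 0.29 -0.29 -0.  ]
2.45 [ 0.49 -0.52 -0.  ]
```

The force dropped from 15 N to 3.5 N, so the follower is on the dwell. I'll go slightly further in.

>>> {"method": "play_rows", "body": {
  "steps": [
    {"delta_pos":[0.2,-0.18,0],"yaw":0,"jaw":10},
    {"delta_pos":[0.36,-0.38,0],"yaw":0,"jaw":10},
    {"delta_pos":[0.36,-0.38,0],"yaw":0,"jaw":10},
    {"delta_pos":[0.36,-0.38,0],"yaw":0,"jaw":10},
    {"delta_pos":[0.36,-0.38,0],"yaw":0,"jaw":10},
    {"delta_pos":[0.36,-0.38,0],"yaw":0,"jaw":10},
    {"delta_pos":[0.36,-0.38,0],"yaw":0,"jaw":10},
    {"delta_pos":[0.36,-0.38,0],"yaw":0,"jaw":10}
  ],
  "grip_force": 20
}}

```text
clock: 16.2
eef_pos: [594.0, 0.9, 86.1]
tcp_rot: [3.141, 0.007, -0.218]
contact_force: [-7.5, 2.8, 0.1]
opening: 0.268
grasp_force: 48.9
```

```bash
python3 c.py
```

```text
t 16.2 phi 2.418 rad 59.5 F tang -4.4 F out -6.6 Fz 0.1 z 86.1 open 0.27
```

>>> {"method": "play_rows", "body": {
  "steps": [
    {"delta_pos":[0,0,0],"yaw":0,"jaw":35},
    {"delta_pos":[0,0,0],"yaw":0,"jaw":50},
    {"delta_pos":[0,0,0],"yaw":0,"jaw":65},
    {"delta_pos":[0,0,0],"yaw":0,"jaw":65},
    {"delta_pos":[0,0,-2],"yaw":0,"jaw":65},
    {"delta_pos":[0,0,-6],"yaw":0,"jaw":65},
    {"delta_pos":[0,0,-10],"yaw":0,"jaw":65},
    {"delta_pos":[0,0,-14],"yaw":0,"jaw":65}
  ]
}}

```text
clock: 17.0
eef_pos: [597.2, 0.7, 229.0]
tcp_rot: [3.141, -0.0, -0.218]
contact_force: [0.2, -0.0, 0.4]
opening: 0.652
grasp_force: 0.0
```

>>> {"method": "play_rows", "body": {
  "steps": [
    {"delta_pos":[-3,4,-1],"yaw":0,"jaw":65},
    {"delta_pos":[-6,8,-2],"yaw":0,"jaw":65},
    {"delta_pos":[-9,12,-2],"yaw":0,"jaw":65},
    {"delta_pos":[-12,16,-2],"yaw":0,"jaw":65},
    {"delta_pos":[-14,20,-2],"yaw":0,"jaw":65},
    {"delta_pos":[-14,22,-2],"yaw":0,"jaw":65},
    {"delta_pos":[-14,22,-2],"yaw":0,"jaw":65},
    {"delta_pos":[-14,22,-2],"yaw":0,"jaw":65}
  ]
}}

```text
clock: 17.8
eef_pos: [413.2, -183.7, 247.7]
tcp_rot: [-3.141, -0.001, -0.22]
contact_force: [0.1, -0.1, 0.1]
opening: 0.647
grasp_force: 0.0
```

Run:
```python
from h import *
np.set_printoptions(precision=2,suppress=True)
p,d=vision.grab_frame("scene")
v,u=np.mgrid[110:230,220:380];uu=u.ravel();vv=v.ravel()
P=pts("scene",np.c_[uu,vv],d[vv,uu])
f=lambda Q:np.c_[(Q[:,:2]-[590.4,190.5])@np.array([[.976,.2165],[-.2165,.976]]),Q[:,2]]
F=f(P);m=(F[:,2]>95)&(F[:,2]<130);k=F[m].mean(0)+[0,145,0];print("knob",m.sum(),k,"phi",np.arctan2(-k[1],-k[0]))
m=(F[:,2]>51)&(F[:,2]<57)&(F[:,1]<25)&(F[:,1]>-18)&(abs(F[:,0])<90)
print("tube",m.sum(),F[m].min(0),F[m].max(0),cv2.minAreaRect(F[m,:2].astype(np.float32)))
print(r.sense()["eef_pos"],r.sense()["contact_force"],r.sense()["qvel"])
cv2.imwrite("pics/s3.png",cv2.cvtColor(cv2.resize(p[110:230,220:380],None,fx=5,fy=5,interpolation=cv2.INTER_CUBIC),cv2.COLOR_RGB2BGR))
```

```text
knob 98 [ 50.89 -41.72 114.76] phi 2.454857971970627
tube 217 [-61.55 -15.61  51.  ] [59.91 24.32 56.96] ((-0.9677009582519531, 5.854936599731445), (39.63079071044922, 120.36802673339844), 87.54387664794922)
[ 413.4  -183.23  247.58] [-0.5   1.1  -0.27] [ 0.02  0.    0.   -0.    0.   -0.  ]
```

View pics/s3.png

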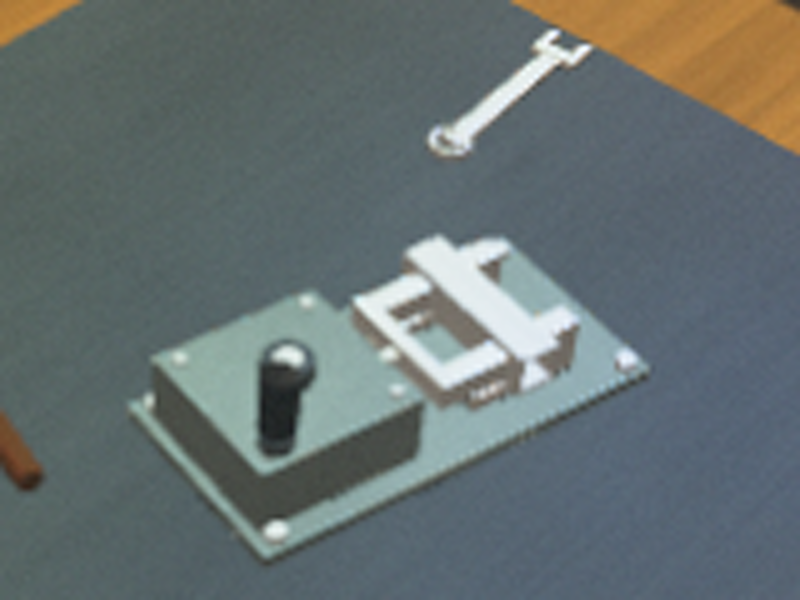

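The crank stayed at about 2.45 rad with the knob at crop (278,420). The jaw is closed on the tube and the tube is against both stops at crop (490,290).

```bash
python3 -c "
from rig import r
print(r.sign_off())"
```

```text
the job is handed in; nothing more can be done
None
```

The job is handed in: the tube lies in the nest, clamped against both stops, and after I let go the crank stayed on the dwell at about 2.45 rad; the 18 N jaw force itself could not be measured, and no verdict was returned.

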